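# Open the dial lock of a key safe and hold it up by its open shackle

## Task

Slide the key safe along the bench, without picking it up, dial end first into the U-shaped holding fixture until it rests against the end stop; there turn its dial clockwise, feeling the clicks, until the pointer stands at the raised index bar. Then pull the shackle fully open, lift the safe by it straight up out of the fixture and finish while still holding it still and level in the air, about 10 cm clear of the bench. Never lift the safe while it is locked, and leave the other things on the bench where they are.

Things in the scene. Friction and masses are not known exactly. Their poses are not given: they have to be found in the camera images.
- safe: key safe: grey flat case 160 x 84 x 45 mm with black rubber rim, lying on its back, loose, 0.7 to 1.1 kg in all, centre of mass about under the shackle. Origin: centre of the underside. x axis along the length, from the shackle end (-80 mm) to the dial end (+80 mm); z up. It starts 150 to 210 mm outside its seat, dial end towards the fixture, up to 12 mm off line and 0.12 rad askew.
- fixture: steel holding fixture fixed on the bench: a U of 24 mm high bars, no floor plate. Origin on the bench where the middle of the seated safe's underside lies; x axis points inward from mouth to stop, as the seated safe's x axis does. Side bars 90 mm apart from x = -18 to 81 mm, each with a 6 mm high foot flange outside (whole 166 mm wide).
- stop_face (a point): middle of the fixture's end stop face (fixture x = +81 mm), 12 mm above the bench; the dial end of the safe rests against it, or within some mm of it, when home
- mouth (a point): middle of the fixture's open mouth (fixture x = -56 mm), 12 mm above the bench; the lead-in bars are about 115 mm apart here and narrow to 90 mm at x = -18 mm
- dial_grip (a point): grip point of the dial, on its vertical axis, 65 mm above the safe's underside and 40 mm from its middle towards +x. Round knurled black knob, 36 mm across, 51 to 77 mm above the underside, on a low skirt 48 mm across (45 to 51 mm). The point turns with the dial: the light-metal pointer on skirt and knob top shows along its -x axis.
- dial (a joint): dial angle, rad, counter-clockwise from above positive, -0.6 to 3.0. It clicks (about 0.2 N m) over notches every 30 degrees (0.524 rad). At 0 the pointer points at the index bar: only there (within about 0.14 rad) is the lock free. It starts two to four notches away, near 1.05, 1.57 or 2.09 (up to 0.25 rad off a notch), so turn it clockwise.
- index_bar (a point): raised dark bar, 16 x 6 mm and 2 mm high, on the case's top between dial and shackle, on the safe's x axis in the middle of the case; the only long mark among the small ticks around the dial
- shackle_grip (a point): middle of the shackle's top bar, 87 mm above the safe's underside when shut, 42 mm from the safe's middle towards -x. Upright steel U of 10 mm round bar, 58 mm wide; top bar along the safe's y axis, its straight part 22 mm long, with 37 mm free height under it. Grip it with fingers closing along the safe's x axis.
- shackle (a joint): how far the shackle is drawn up out of the case, m: 0 shut, 0.018 fully open (short leg out of its hole). It slides with about 0.6 N of friction, no spring. When locked it gives 1 to 3 mm, then lifts the whole safe. While it is drawn the dial is blocked.
- coil_hose_1: orange coiled air hose of the room, solid and to be avoided: from the ceiling it hangs down almost upright to about 0.23 m above the bench's height, in front of the bench, about 55 mm towards the robot (-x) and 30 mm to the right (-y) of its origin, radius about 45 mm; its thin tail lies on the bench up to 95 mm beyond its origin in x. Origin: on the bench's front edge.
- spray_oil: bystander: spray can, yellow, 57 mm across and 189 mm tall; origin at the centre of its underside
- housing_1: bystander: grey die-cast gear housing, 60 x 91 x 84 mm; origin at the centre of its underside
- bearing_1: bystander: steel ball bearing lying flat, 62 mm across, 16 mm thick; origin at the centre of its underside
- oil_seal_1: bystander: black rubber ring lying flat, 50 mm across, 9 mm thick; origin at the centre of its underside
- wheel_3: bystander: bronze worm wheel on its shaft with bearings, standing, 79 mm across, 97 mm tall; origin at the centre of its underside
- cup_1: bystander: white paper cup, 68 mm across, 86 mm tall; origin at the centre of its underside

How it is judged:
On the way, in this order (a step that is already met when the one before it is completed fails the run):
1. the safe has been slid home into the fixture, still locked (horizontal distance between safe and fixture below 0.01 m and angle between the x axis of safe and the x axis of fixture, either way round below 0.08 rad and height (world z) of safe below 0.006 m and value of joint shackle below 0.006 m), for 0.2 s.
2. in the fixture, the dial is turned to the index bar with the shackle still shut (all of step 1 and value of joint dial between -0.15 and 0.15 rad), for 0.2 s.
3. the shackle is drawn open (value of joint shackle above 0.014 m), for 0.2 s.
At the end, for the whole second after the job is handed in: The gripper still holds the safe (finger contact over 2 N), hanging from its shackle drawn more than 14 mm, dial within 0.15 rad of the index, underside's centre 60 to 160 mm above the bench, within 0.3 rad of level, slower than 30 mm/s and clear of the fixture (value of joint shackle above 0.014 m and value of joint dial between -0.15 and 0.15 rad and height (world z) of safe between 0.06 and 0.16 m and angle between safe's own z axis and vertical below 0.3 rad and linear speed of safe below 0.03 m/s and contact force between safe and the fingers above 2 N and contact force between safe and fixture below 0.1 N); the arm keeps its last pose, push and grip.
It fails at once if the safe is lifted more than 15 mm while its shackle is not drawn (height (world z) of safe above 0.015 m and value of joint shackle below 0.01 m).
It fails at once if a bystander (spray can, gear housing, bearing, rubber ring, worm wheel or cup) is moved more than 30 mm (distance of any of spray_oil, housing_1, bearing_1, oil_seal_1, wheel_3, cup_1 from where it was at the start of the episode above 0.03 m).
It also fails if it takes over 72 s, if anything falls off the work surface, if the arm or the gripper's body presses on something with over 40 N, if the wrist force passes 120 N, or if a joint passes its speed limit or range.

## Robot

A 6-joint arm with a two-finger parallel gripper is mounted at the origin on a cart in front of the work surface, level with it; the furniture and walls round the work are solid. World frame = base frame: x ahead of the robot, y to its left, z up, the work surface at z = 0. Lengths are in m, angles in rad, forces in N, time in s.
With the tool pointing down it reaches from about 0.25 to 0.775 m from the base axis. Payload 4 kg.
Tool frame: the origin (TCP) lies midway between the tips of the shut fingers; the grasp point (between the pads) lies 19 mm behind it; z points along the fingers, y is the direction in which the jaws open and shut (so a half turn about z gives the same grasp; the last joint's range is limited). The gripper opens to 94 mm and grips with 3 to 60 N. Pads are 16 mm wide; open, the fingers measure 119 mm over their backs; the gripper's body (75 mm by 177 mm) begins 78 mm behind the grasp point.
Start: joints at [1.053, 0.087, 1.371, -0, 1.684, -0.103], TCP at [0.222, 0.503, 0.206] pointing down, gripper open.
Joint ranges: [-3.1, 3.1], [-0.76, 2.03], [0.27, 2.55], [-1.08, 4.22], [0.17, 2.65], [-2.57, 2.57]. Speed limits (rad/s): [2.79, 2.79, 3.14, 3.14, 3.14, 3.14].

## Interface

Orientations are given as [roll, pitch, yaw] about the fixed x, y, z axes, in that order (R = Rz(yaw) Ry(pitch) Rx(roll)).
In Python, from bench import get_obs, snapshot, ticket gives the robot as it stands.
- The arm moves only by the shell command python3 -m creep 'ROWS' [OPENING]. ROWS is JSON, a list that holds one entry, the list of rows, each a list of 4 numbers: the shift along the tool's x, y, z in mm, then the turn about the tool's z in degrees. A call has 1 to 8 rows; each row shifts and turns the commanded pose from where the row before left it, along the tool's axes as they then stand; what a row does not reach is not made up. A row lasts 1/8 s, in which the tool goes at most 62.5 mm and 10.7 degrees, less where a joint would pass 70% of its speed; a pose out of reach is approached as far as the arm can. A call with a gripper value outside its range is refused whole. OPENING is the opening, from 0 (shut) to 1 (fully open), set as the call begins (- or left out, the last holds). The fingers move at their own pace and stop on an object; the grip force is fixed at half the most. Time passes only in rows, so rows that do not move let the fingers close. It gives the time, the measured TCP pose, the force and the opening at its end, in the units of the state.
- get_obs(): the state, without advancing time (a new reading comes with each control period).
- snapshot(name): name is "side" or "top" or "wrist"; returns a dict with "color" (384x512x3 uint8, red, green, blue), "depth" (384x512 float32, m along the optical axis (not along the pixel's ray), 0 where there is no reading), "fx", "fy", "cx", "cy" (pixels), "distortion" ([k1, k2, p1, p2, k3] as OpenCV has them; the pictures are not rectified), "extrinsics" (4x4, takes a point from world to camera coordinates). Camera axes: x right, y down, z forward; pixel columns grow to the right and rows downward; lengths in m; the calibration is good to about 2 mm. A picture is of the moment at which its call begins.
- ticket.close_job(): hands the job in, once; it reports no verdict.
The state is a dict: "time": time; "joint_positions": joint angles; "qvel": joint speeds; "joint_torque": joint torques, N m; "tool_pos": TCP position; "ee_rot": TCP orientation; "wrist_force": force on the tool from outside, world axes, zero at the start; "wrist_torque": the same for the moment, N m; "width": finger opening in m.
Only numpy, scipy, OpenCV 4.12 (cv2) and the standard library are available. Lean on these libraries where they do the work, as an engineer would, in place of code of your own. Each camera call takes 0.05 s, during which the arm holds its last target. There are 200 camera calls.

## Working session

There is one attempt and no reset: what is moved stays moved. The work goes in short steps, Python scripts to look and compute and a shell command to move; the robot and the scene stay as the last step left them, time stands still between calls to the robot, and variables do not carry over. Pictures are saved under pics/ and viewed, on a budget of 10 in all, crops included, one or two more only if the job needs it, and the job is handed in when it is done.

```bash
mkdir -p pics
cat > h.py <<'E'
import numpy as np, cv2
from bench import get_obs, snapshot, ticket
def pts(s):
    h,w=s['depth'].shape
    u,v=np.meshgrid(np.arange(w),np.arange(h))
    K=np.array([[s['fx'],0,s['cx']],[0,s['fy'],s['cy']],[0,0,1.]])
    p=cv2.undistortPoints(np.stack([u,v],-1).reshape(-1,1,2).astype(np.float64),K,np.array(s['distortion'],float)).reshape(h,w,2)
    d=s['depth']; P=np.dstack([p[...,0]*d,p[...,1]*d,d])
    E=np.array(s['extrinsics']); W=(P-E[:3,3])@E[:3,:3]
    W[d==0]=np.nan
    return W
def save(name,n,s=None):
    s=s or snapshot(name); cv2.imwrite(f'pics/{n}.png',s['color'][...,::-1]); np.save(f'pics/{n}_W.npy',pts(s)); return s
E
python3 - <<'E'
from h import *
a=save('top','t0'); b=save('side','s0')
cv2.imwrite('pics/both0.png',cv2.resize(np.vstack([a['color'],b['color']])[...,::-1],None,fx=.78,fy=.78,interpolation=cv2.INTER_AREA))
print(get_obs()); print(a['extrinsics'],b['extrinsics'])
E
```

```text
{'time': 0.1, 'joint_positions': array([ 1.05287755e+00,  8.78596745e-02,  1.37205214e+00, -1.79264010e-05,
        1.68362694e+00, -1.03103082e-01]), 'qvel': array([ 0.0006946 , -0.00109727, -0.00363321,  0.00071879, -0.00033581,
       -0.00240079]), 'joint_torque': array([ 2.89737181e-03, -3.41251230e+01, -3.03303945e+01,  7.19937379e-02,
        3.03558866e-02, -8.14382929e-05]), 'tool_pos': array([0.22143017, 0.50292321, 0.20445881]), 'ee_rot': array([-3.13965506e+00, -1.82571555e-04,  2.72677478e+00]), 'wrist_force': array([0.69680127, 0.1916209 , 0.08695199]), 'wrist_torque': array([ 0.02526789, -0.03647839,  0.02511626]), 'width': 0.09420485529743806}
[[-1.52372208e-02 -9.99879978e-01 -2.80285540e-03  2.81190358e-02]
 [-9.86726561e-01  1.54899115e-02 -1.61650107e-01  5.28016041e-01]
 [ 1.61674121e-01  3.02553491e-04 -9.86844155e-01  1.07750572e+00]
 [ 0.00000000e+00  0.00000000e+00  0.00000000e+00  1.00000000e+00]] [[ 0.99798245 -0.06002187 -0.02069809 -0.49545639]
 [-0.05585807 -0.67507363 -0.7356327   0.12341136]
 [ 0.03018132  0.73530468 -0.67706434  1.26335918]
 [ 0.          0.          0.          1.        ]]
```

View pics/t0.png

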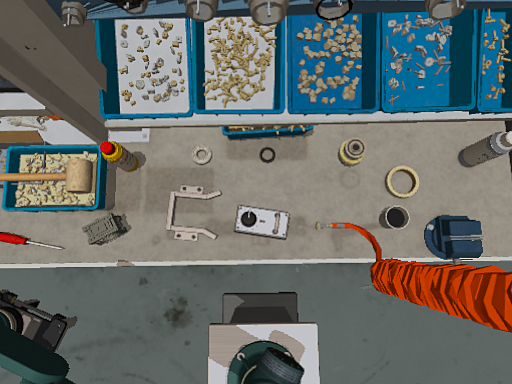

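View pics/s0.png

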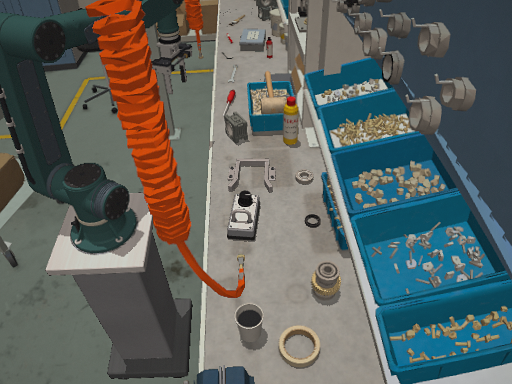

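The top view shows the safe at about (262,221), dial (249,218) towards the fixture on the left. The fixture's stop is at column 172 and its mouth at column 215. The hose and cup stand to the right.

Run:
```python
from h import *
W=np.load('pics/t0_W.npy')
def reg(u0,u1,v0,v1,z0,z1):
    w=W[v0:v1,u0:u1].reshape(-1,3); return w[(w[:,2]>z0)&(w[:,2]<z1)]
print('bench z',np.nanmedian(W[225:235,140:160,2]),np.nanmedian(W[180:200,290:330,2]))
for n,r in dict(case=(228,300,198,248,.038,.053),knob=(235,262,200,235,.065,.09),shackle=(262,300,200,245,.075,.1),fix=(160,222,180,245,.016,.032)).items():
    p=reg(*r); (c,s,a)=cv2.minAreaRect((p[:,:2]*1000).astype(np.float32)); print(n,len(p),np.median(p,0).round(4),'rect',np.round(c,1),np.round(s,1),round(a,1))
p=reg(160,222,180,245,.016,.032)*1000
for y in range(60,240,8):
    q=p[(p[:,1]>=y)&(p[:,1]<y+8)]
    if len(q): x=np.sort(q[:,0]); m=np.median(W[200:220,190,0])*1000; lo=x[x<m];hi=x[x>=m]; print(y,lo[[0,-1]].round() if len(lo) else '',hi[[0,-1]].round() if len(hi) else '')
```

```text
bench z -0.0004108674561787124 -0.0008983621204656199
case 1177 [ 0.4428 -0.005   0.0444] rect [ 4.461e+02 -3.000e-01] [154.9  79.7] 80.8
knob 125 [0.4534 0.0381 0.0761] rect [453.2  38.6] [33.  34.9] 44.8
shackle 67 [ 0.4369 -0.0412  0.0893] rect [439.5 -41.7] [ 9.6 55.8] 80.4
fix 636 [0.4865 0.228  0.0236] rect [478.4 206.2] [152.5 145.7] 83.3
116  [533. 538.]
124  [530. 543.]
132 [404. 406.] [528. 543.]
140 [398. 413.] [524. 540.]
148 [401. 416.] [525. 537.]
156 [404. 422.] [522. 534.]
164 [410. 428.] [520. 531.]
172 [416. 428.] [522. 534.]
180 [419. 428.] [522. 534.]
188 [419. 431.] [522. 534.]
196 [420. 431.] [523. 535.]
204 [408. 431.] [523. 539.]
212 [423. 432.] [524. 538.]
220 [423. 435.] [526. 538.]
228 [423. 435.] [526. 538.]
236 [423. 435.] [529. 539.]
```

Run:
```python
from h import *
W=np.load('pics/t0_W.npy')
w=W[175:250,150:222].reshape(-1,3); p=w[(w[:,2]>.017)&(w[:,2]<.032)][:,:2]*1000
# template fit: occupied area known partly: use inner faces as edges
from scipy.optimize import minimize
def local(t):
    d=p-t[:2]; c,s=np.cos(t[2]),np.sin(t[2]); return np.c_[d@[c,s],d@[-s,c]]
def cost(t):
    q=local(t); x,y=q.T; a=np.abs(y)
    half=np.where(x<-18,45+(-18-x)/38*12.5,45)
    inside=np.minimum(half-a,81-x)      # >0: inside pocket (bad)
    ins=np.clip(inside,0,None)
    # reward: points just outside inner faces
    near=np.exp(-np.clip(-inside,0,None)/6)
    return (np.minimum(ins,8)**2).mean()*1.0-near.mean()*2
best=min((minimize(cost,[x0,y0,np.radians(a)],method='Nelder-Mead') for x0 in(472,480) for y0 in (165,180,195) for a in (82,87,92)),key=lambda r:r.fun)
print(best.x,np.degrees(best.x[2]),best.fun)
q=local(best.x)
for x in range(-56,112,8):
    r=q[(q[:,0]>=x)&(q[:,0]<x+8)]; 
    if len(r): L=r[r[:,1]<0,1];H=r[r[:,1]>=0,1]; print(x,len(r),L.min().round() if len(L) else'',L.max().round() if len(L) else'',H.min().round() if len(H) else'',H.max().round() if len(H) else '')
m=q[np.abs(q[:,1])<35]; print('stop x',np.percentile(m[:,0],[0,3,50,97,100]))
```

```text
[476.92326322 187.72083878   1.4751459 ] 84.51963405915217 -0.7691871945275159
-56 26 -71.0 -58.0 60.0 75.0
-48 31 -71.0 -55.0 57.0 72.0
-40 26 -67.0 -50.0 55.0 70.0
-32 26 -63.0 -48.0 50.0 65.0
-24 28 -59.0 -47.0 47.0 62.0
-16 22 -56.0 -46.0 48.0 59.0
-8 26 -58.0 -45.0 46.0 58.0
0 26 -57.0 -45.0 46.0 58.0
8 26 -57.0 -45.0 47.0 59.0
16 23 -56.0 -44.0 47.0 59.0
24 22 -59.0 -46.0 45.0 58.0
32 26 -58.0 -45.0 45.0 58.0
40 29 -58.0 -45.0 46.0 59.0
48 20 -57.0 -47.0 47.0 59.0
56 24 -59.0 -46.0 45.0 57.0
64 28 -58.0 -45.0 45.0 58.0
72 29 -57.0 -42.0 4.0 58.0
80 112 -57.0 -1.0 1.0 58.0
88 75 -57.0 -1.0 2.0 56.0
stop x [79.4559308  80.03742351 86.69790364 93.61751848 93.86546102]
```

```bash
cat >> h.py <<'E'
def go(x,y,z,psi_deg):
    o=get_obs(); p=o['tool_pos']*1000; y0=o['ee_rot'][2]; d=np.array([x,y,z])-p
    c,s=np.cos(y0),np.sin(y0)
    print('t',round(o['time'],2),'at',p.round(1),'psi',np.degrees(y0).round(2),'F',o['wrist_force'].round(1),'M',o['wrist_torque'].round(2),'w',round(o['width']*1000,1))
    print('shift tool',np.round([d[0]*c+d[1]*s,d[0]*s-d[1]*c,-d[2]],1),'turn',round((np.degrees(y0)-psi_deg+180)%360-180,1))
E
python3 -m creep '[[[-34,-34,0,0],[-35,-34,0,0],[-35,-34,0,0],[-35,-34,0,0],[-35,-34,0,0],[-35,-34,0,0],[-35,-34,0,0],[-35,-34,0,0]]]' 0.45
python3 -m creep '[[[-35,-34,0,0],[-35,-34,0,0],[-35,-34,0,0],[-35,-34,0,0],[0,0,0,-7],[0,0,0,-7.3],[0,0,0,0]]]'
python3 - <<'E'
from h import *
go(439.3,-41.7,130,170.5)
s=save('wrist','w1')
E
```

```text
time: 1.1
tool_pos: [0.3675, 0.1405, 0.2051]
ee_rot: [-3.142, -0.0, 2.727]
wrist_force: [1.1, -0.3, -0.2]
width: 0.0424
time: 1.98
tool_pos: [0.4404, -0.039, 0.2049]
ee_rot: [3.141, -0.001, 2.974]
wrist_force: [0.3, 0.0, -0.0]
width: 0.0427
t 1.98 at [440.4 -39.  204.9] psi 170.42 F [ 0.3  0.  -0. ] M [ 0.08  0.06 -0.03] w 42.7
shift tool [ 0.7 -2.8 74.9] turn -0.1
```

View pics/w1.png

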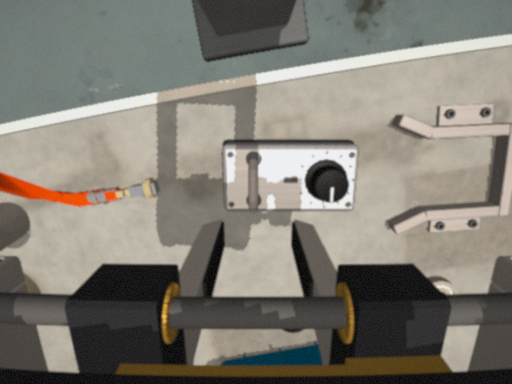

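The wrist view shows the safe level in the picture at (290,175). Its shackle is at (252,180), and the pointer at (332,195) is square to the axis, so the dial reads about 1.57.

Run:
```python
from h import *
W=np.load('pics/w1_W.npy')
for n,(u0,u1,v0,v1,z0,z1) in dict(case=(205,370,130,225,.038,.05),sh=(235,270,140,215,.08,.1),knob=(300,355,150,210,.07,.085)).items():
    w=W[v0:v1,u0:u1].reshape(-1,3); p=w[(w[:,2]>z0)&(w[:,2]<z1)]
    c,s,a=cv2.minAreaRect((p[:,:2]*1000).astype(np.float32)); print(n,len(p),np.round(c,1),np.round(s,1),round(a,2),np.percentile(p[:,2],[50,95]).round(4))
```

```text
case 7050 [447.9  -2.9] [155.   79.6] 80.47 [0.0446 0.0467]
sh 464 [441.3 -44.2] [ 9.3 52.8] 80.22 [0.0896 0.092 ]
knob 971 [454.4  36.5] [36.2 36.8] 7.62 [0.0766 0.0779]
```

```bash
python3 -m creep '[[[0,-4,30,0],[0,0,40,0],[0,0,40,0],[0,0,27,0],[0,0,0,0]]]'
python3 -m creep '[[[0,0,0,0],[0,0,0,0],[0,0,0,0],[0,0,0,0]]]' 0
python3 - <<'E'
from h import *
go(440,-43,68,170.4)
E
```

```text
time: 2.65
tool_pos: [0.4379, -0.0421, 0.0661]
ee_rot: [3.141, -0.006, 2.975]
wrist_force: [-0.6, -0.0, -0.4]
width: 0.0423
time: 3.15
tool_pos: [0.4406, -0.0438, 0.0694]
ee_rot: [-3.14, 0.002, 2.976]
wrist_force: [-1.0, -2.5, 3.2]
width: 0.0093
t 3.15 at [440.6 -43.8  69.4] psi 170.52 F [-1.  -2.5  3.2] M [-0.49  0.12 -0.  ] w 9.3
shift tool [0.7 0.6 1.4] turn 0.1
```

```bash
python3 -m creep '[[[-2,6.5,0,-0.7],[-2,7,0,-0.7],[-2,7,0,-0.7],[-2,7,0,-0.7],[-2,7,0,-0.7],[-2,6.5,0,-0.6],[0,0,0,0]]]'
python3 - <<'E'
from h import *
go(459.6,-5.4,69,174.5)
s=save('wrist','w2')
W=pts(s)
w=W.reshape(-1,3)
for n,z0,z1 in (('case',.038,.05),('low',.016,.03)):
    p=w[(w[:,2]>z0)&(w[:,2]<z1)&(abs(w[:,0]-.465)<.09)&(w[:,1]>-.08)&(w[:,1]<.3)]
    if len(p)>10: c,sz,a=cv2.minAreaRect((p[:,:2]*1000).astype(np.float32)); print(n,len(p),np.round(c,1),np.round(sz,1),round(a,2))
E
```

```text
time: 4.03
tool_pos: [0.4579, -0.0058, 0.0694]
ee_rot: [-3.137, 0.001, 3.048]
wrist_force: [-1.1, -6.0, 3.4]
width: 0.009
t 4.03 at [457.9  -5.8  69.4] psi 174.64 F [-1.1 -6.   3.4] M [-1.03  0.26  0.01] w 9.0
shift tool [-1.7  0.5  0.4] turn 0.1
case 14090 [461.1  35.4] [154.5  78.3] 84.52
low 3641 [477.4  82.9] [145.5 227.3] 5.6
```

View pics/w2.png

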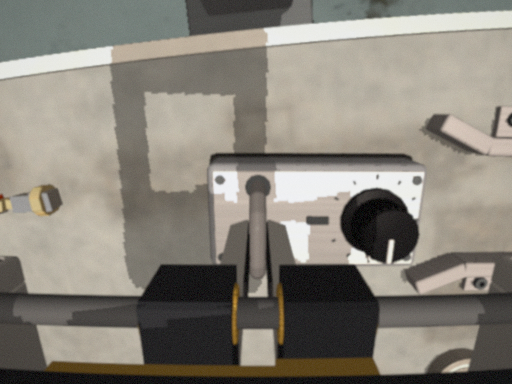

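The wrist view shows the safe still flat and following the gripper, with the lead-in bars ahead at (440,125) and (415,280).

Run:
```python
from h import *
W=np.load('pics/w2_W.npy')
w=W.reshape(-1,3); p=w[(w[:,2]>.017)&(w[:,2]<.03)&(w[:,1]>.115)&(w[:,1]<.3)&(w[:,0]>.35)&(w[:,0]<.58)]*1000
t=np.radians(84.5); u=np.array([np.cos(t),np.sin(t)]); n=np.array([-u[1],u[0]])
a=(p[:,:2]-[461,35.4]); X=a@u; Y=a@n
for x in range(70,190,8):
    m=(X>=x)&(X<x+8)
    L=Y[m&(Y<0)];H=Y[m&(Y>0)]
    print(x,L.max().round(1) if len(L) else'',H.min().round(1) if len(H) else'')
```

```text
70  
78  
86 -64.2 60.8
94 -59.9 56.6
102 -56.8 53.2
110 -53.3 49.2
118 -50.1 45.9
126 -46.9 43.5
134 -46.9 42.3
142 -47.0 43.1
150 -47.0 43.2
158 -46.9 
166  
174  
182
```

```bash
python3 -m creep '[[[-2,14,0,0],[0,16,0,0],[0,16,0,0],[0,16,0,0],[0,16,0,0],[0,16,0,0],[0,16,0,0],[0,16,0,0]]]'
python3 - <<'E'
from h import *
go(474,143.7,69,174.5)
E
python3 -m creep '[[[0,4,0,0],[0,4,0,0],[0,4,0,0],[0,4,0,0],[0,4,0,0],[0,0,0,0]]]'
python3 - <<'E'
from h import *
go(474,143.7,69,174.5)
E
```

```text
time: 5.08
tool_pos: [0.4718, 0.1188, 0.0694]
ee_rot: [-3.135, 0.002, 3.047]
wrist_force: [0.0, -9.1, 4.5]
width: 0.009
t 5.08 at [471.8 118.8  69.4] psi 174.59 F [ 0.  -9.1  4.5] M [-1.58  0.13  0.02] w 9.0
shift tool [ 0.2 25.   0.4] turn 0.1
time: 5.82
tool_pos: [0.4737, 0.1389, 0.0694]
ee_rot: [-3.137, 0.002, 3.047]
wrist_force: [-0.1, -6.8, 5.3]
width: 0.0087
t 5.83 at [473.7 138.9  69.4] psi 174.61 F [-0.1 -6.8  5.3] M [-1.36  0.08 -0.01] w 8.7
shift tool [0.1 4.8 0.4] turn 0.1
```

Still sliding freely; creep on until the stop is felt.

```bash
python3 -m creep '[[[0,2,0,0],[0,2,0,0]]]'
python3 -m creep '[[[0,1.5,0,0],[0,1.5,0,0]]]'
python3 -m creep '[[[0,1.5,0,0],[0,1.5,0,0]]]'
python3 -m creep '[[[0,1,0,0],[0,0,0,0],[0,0,0,0]]]'
python3 - <<'E'
from h import *
go(474,143.7,69,174.5)
s=save('wrist','w3'); save('top','t3')
E
```

```text
time: 6.08
tool_pos: [0.474, 0.1422, 0.0694]
ee_rot: [-3.135, 0.002, 3.047]
wrist_force: [-0.5, -8.1, 5.0]
width: 0.009
time: 6.32
tool_pos: [0.4742, 0.1445, 0.0694]
ee_rot: [-3.134, 0.001, 3.047]
wrist_force: [-1.1, -12.6, 5.2]
width: 0.0092
time: 6.58
tool_pos: [0.474, 0.1448, 0.0694]
ee_rot: [-3.128, 0.001, 3.047]
wrist_force: [-3.3, -18.7, 8.0]
width: 0.0088
time: 6.95
tool_pos: [0.4737, 0.1449, 0.0694]
ee_rot: [-3.126, -0.0, 3.046]
wrist_force: [-2.8, -19.4, 7.4]
width: 0.0089
t 6.95 at [473.7 144.9  69.4] psi 174.53 F [ -2.8 -19.4   7.4] M [-3.44  0.59  0.05] w 8.9
shift tool [-0.4 -1.2  0.4] turn 0.0
```

View pics/w3.png

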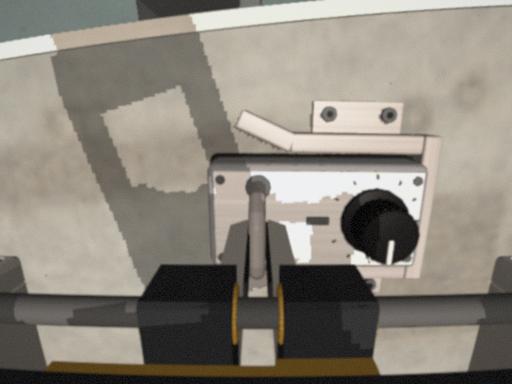

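The safe is against the stop: the case end meets the fixture at (425,225), and 19 N was felt. Next I'll measure the dial and pointer.

```bash
python3 -m creep '[[[0,-3,0,0],[0,0,0,0]]]'
python3 -m creep '[[[0,0,0,0],[0,0,0,0]]]' 0.5
python3 -m creep '[[[0,0,-30,0],[0,0,-35,0],[0,0,-35,0],[0,0,0,0]]]'
python3 - <<'E'
from h import *
s=save('wrist','w4'); W=pts(s); C=s['color'].astype(int)
t=np.radians(84.5)
def R(m): 
    p=W[m][:,:2]*1000; c,sz,a=cv2.minAreaRect(p.astype(np.float32)); return np.round(c,1),np.round(sz,1),round(a,1),len(p)
near=(abs(W[...,0]-.478)<.1)&(W[...,1]>.08)&(W[...,1]<.29)
case=near&(W[...,2]>.038)&(W[...,2]<.05); knob=near&(W[...,2]>.07)&(W[...,2]<.083)&(W[...,1]>.2)
sh=near&(W[...,2]>.083)&(W[...,2]<.1)&(W[...,1]<.18)
print('case',R(case));print('knob',R(knob));print('sh',R(sh))
k=np.array(R(knob)[0]); g=C.min(-1)
pm=knob&(g>g[knob].max()*.7); P=W[pm][:,:2]*1000
d=P-k; print('pointer n',pm.sum(),'r',np.hypot(*d.T).min(),np.hypot(*d.T).max())
m=d[np.hypot(*d.T)>7].mean(0); ang=np.arctan2(m[1],m[0]); v=np.linalg.svd(P-P.mean(0))[2][0]; 
print('dial by mean',(ang-t-np.pi+np.pi)%(2*np.pi)-np.pi,'by line',(np.arctan2(v[1],v[0])-t)%np.pi)
go(481.6,226.5,54,174.5)
E
```

```text
time: 7.3
tool_pos: [0.4737, 0.1448, 0.0694]
ee_rot: [-3.133, 0.0, 3.046]
wrist_force: [-2.2, -11.1, 7.0]
width: 0.0091
time: 7.55
tool_pos: [0.4739, 0.1497, 0.0685]
ee_rot: [3.14, 0.0, 3.048]
wrist_force: [0.9, -0.4, 0.3]
width: 0.0256
time: 8.05
tool_pos: [0.4757, 0.1504, 0.1717]
ee_rot: [3.139, 0.006, 3.049]
wrist_force: [-0.5, 0.4, -0.6]
width: 0.0469
case (array([478., 186.]), array([155.1,  79.8]), 83.9, 8398)
knob (array([482.3, 225.2]), array([37.3, 35.5]), 1.6, 1164)
sh (array([474.1, 144.6]), array([10. , 47.3]), 84.1, 549)
pointer n 82 r 0.6064522574919001 18.648439430018474
dial by mean 1.8037216467732664 by line 2.7251118330578397
t 8.1 at [474.5 150.  169.4] psi 174.67 F [-0.1  1.1  0.1] M [ 0.01  0.02 -0.01] w 47.2
shift tool [ -0.   76.8 115.4] turn 0.2
```

Run:
```python
import cv2
a=cv2.imread('pics/w4.png'); cv2.imwrite('pics/w4c.png',cv2.resize(a[120:280,190:390],None,fx=3.5,fy=3.5,interpolation=cv2.INTER_CUBIC))
```

```text
(no output)
```

View pics/w4c.png

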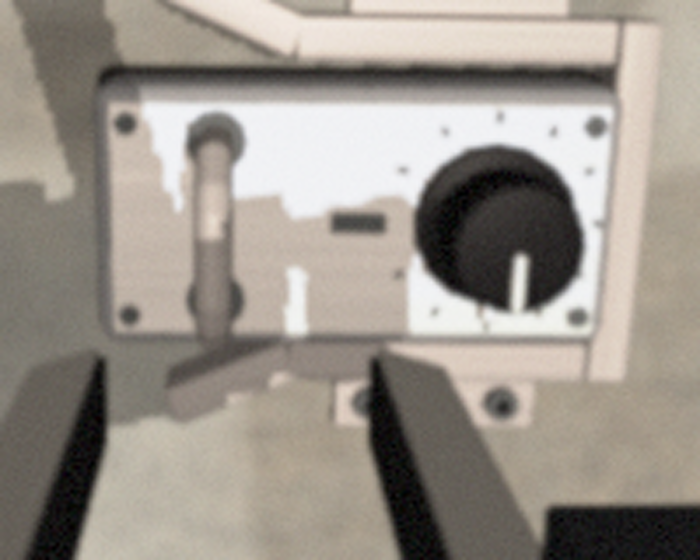

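The crop shows the pointer running from (522,255) to (517,310), nearly straight to the safe's -y side. I'll convert those pixels to an angle.

Run:
```python
from h import *
W=np.load('pics/w4_W.npy'); im=cv2.imread('pics/w4.png').min(-1).astype(int)
sub=im[190:210,330:348]; v,u=np.nonzero(sub>130); P=W[190:210,330:348][v,u]; P=P[P[:,2]>.07,:2]*1000
d=np.linalg.svd(P-P.mean(0))[2][0]; print(len(P),P.mean(0),'dial',(np.arctan2(d[1],d[0])-np.radians(84.2))%np.pi)
d=P.mean(0)-[482.2,225.6]; print('dial2',np.arctan2(d[1],d[0])-np.radians(84.2)+np.pi)
```

```text
88 [492.27665435 225.32674519] dial 1.71887041425517
dial2 1.644914454628588
```

```bash
python3 -m creep '[[[0,26,0,0],[0,26,0,0],[0,24,0,0],[0,0,35,0],[0,0,40,0],[0,0,30,0],[0,0,10,0],[0,0,0,0]]]' 0.6
python3 - <<'E'
from h import *
go(482,226,54,174.5)
E
python3 -m creep '[[[0,0,0,0],[0,0,0,0],[0,0,0,0],[0,0,0,0]]]' 0
python3 - <<'E'
from h import *
go(482,226,54,174.5)
E
```

```text
time: 9.1
tool_pos: [0.48, 0.2248, 0.0522]
ee_rot: [-3.141, -0.003, 3.048]
wrist_force: [-0.3, 0.1, -0.0]
width: 0.0562
t 9.1 at [480.  224.8  52.2] psi 174.64 F [-0.3  0.1 -0. ] M [-0.   -0.01 -0.02] w 56.2
shift tool [-1.9  1.3 -1.8] turn 0.1
time: 9.6
tool_pos: [0.482, 0.226, 0.0549]
ee_rot: [3.139, 0.003, 3.048]
wrist_force: [0.0, 2.2, 3.7]
width: 0.0353
t 9.6 at [482.  226.   54.9] psi 174.64 F [0.  2.2 3.7] M [ 0.51 -0.08  0.01] w 35.3
shift tool [-0.   0.   0.9] turn 0.1
```

```bash
for i in 1; do
python3 -m creep '[[[0,0,0,7],[0,0,0,7],[0,0,0,7],[0,0,0,7],[0,0,0,0]]]'; python3 -c "
from h import *; go(482,226,54,174.5)"
python3 -m creep '[[[0,0,0,7],[0,0,0,7],[0,0,0,7],[0,0,0,7],[0,0,0,7],[0,0,0,7],[0,0,0,7],[0,0,0,0]]]'; python3 -c "
from h import *; go(482,226,54,174.5)"
python3 -m creep '[[[0,0,0,4],[0,0,0,0]]]'; python3 -c "
from h import *; go(482,226,54,174.5)"
python3 -m creep '[[[0,0,0,4],[0,0,0,0]]]'; python3 -c "
from h import *; go(482,226,54,174.5)"
python3 -m creep '[[[0,0,0,4],[0,0,0,0]]]'; python3 -c "
from h import *; go(482,226,54,174.5)"
done
```

```text
time: 10.22
tool_pos: [0.4825, 0.2253, 0.0549]
ee_rot: [3.138, 0.003, 2.56]
wrist_force: [1.0, 2.0, 4.7]
width: 0.0352
t 10.22 at [482.5 225.3  54.9] psi 146.68 F [1.  2.  4.7] M [ 0.28 -0.4  -0.21] w 35.2
shift tool [0.8 0.3 0.9] turn -27.8
time: 11.22
tool_pos: [0.4822, 0.2251, 0.0549]
ee_rot: [3.138, 0.0, 1.706]
wrist_force: [2.6, 0.1, 9.0]
width: 0.035
t 11.22 at [482.2 225.1  54.9] psi 97.76 F [2.6 0.1 9. ] M [-0.08 -0.25 -0.04] w 35.0
shift tool [ 0.9 -0.1  0.9] turn -76.7
time: 11.48
tool_pos: [0.4822, 0.2251, 0.0549]
ee_rot: [3.138, -0.0, 1.636]
wrist_force: [1.1, -0.2, 8.1]
width: 0.0356
t 11.47 at [482.2 225.1  54.9] psi 93.76 F [ 1.1 -0.2  8.1] M [-0.03 -0.14 -0.07] w 35.6
shift tool [ 0.9 -0.1  0.9] turn -80.7
time: 11.72
tool_pos: [0.4821, 0.2251, 0.0549]
ee_rot: [3.139, -0.0, 1.567]
wrist_force: [1.4, 0.3, 9.2]
width: 0.0354
t 11.72 at [482.1 225.1  54.9] psi 89.76 F [1.4 0.3 9.2] M [-0.09 -0.14 -0.11] w 35.4
shift tool [ 0.9 -0.1  0.9] turn -84.7
time: 11.98
tool_pos: [0.4821, 0.2251, 0.0549]
ee_rot: [3.139, -0.001, 1.497]
wrist_force: [1.5, 0.2, 7.6]
width: 0.0353
t 11.97 at [482.1 225.1  54.9] psi 85.75 F [1.5 0.2 7.6] M [-0.01  0.01 -0.16] w 35.3
shift tool [ 0.9 -0.1  0.9] turn -88.7
```

Turned 89°, and the torque looks like roughly a quarter notch before the detent. Carry on in small steps.

```bash
for i in 1; do
python3 -m creep '[[[0,0,0,3],[0,0,0,0]]]'; python3 -c "
from h import *; go(482,226,54,174.5)" | head -1
python3 -m creep '[[[0,0,0,3],[0,0,0,0]]]'; python3 -c "
from h import *; go(482,226,54,174.5)" | head -1
done
```

```text
time: 12.22
tool_pos: [0.482, 0.2251, 0.0549]
ee_rot: [3.139, -0.001, 1.445]
wrist_force: [0.9, 0.8, 6.0]
width: 0.0352
t 12.22 at [482.  225.1  54.9] psi 82.81 F [0.9 0.8 6. ] M [ 0.04 -0.21  0.1 ] w 35.2
time: 12.48
tool_pos: [0.482, 0.2251, 0.0549]
ee_rot: [3.139, -0.001, 1.393]
wrist_force: [1.4, 0.8, 8.8]
width: 0.0354
t 12.47 at [482.  225.1  54.9] psi 79.81 F [1.4 0.8 8.8] M [ 0.04 -0.14  0.15] w 35.4
```

```bash
python3 -m creep '[[[0,0,0,-4],[0,0,0,0]]]'; python3 -c "
from h import *; go(482,226,54,174.5)" | head -1
python3 -m creep '[[[0,0,0,0],[0,0,0,0],[0,0,-30,0],[0,0,-40,0],[0,0,-45,0],[0,0,0,0]]]' 0.6
python3 - <<'E'
from h import *
go(473.9,145,165,174.3)
s=save('wrist','w5'); save('top','t5')
E
```

```text
time: 12.72
tool_pos: [0.482, 0.2251, 0.0549]
ee_rot: [3.139, -0.001, 1.463]
wrist_force: [1.4, 0.9, 5.8]
width: 0.0352
t 12.72 at [482.  225.1  54.9] psi 83.83 F [1.4 0.9 5.8] M [ 0.07 -0.18  0.  ] w 35.2
time: 13.48
tool_pos: [0.4828, 0.2255, 0.1724]
ee_rot: [3.135, -0.003, 1.46]
wrist_force: [-0.5, 0.4, 0.1]
width: 0.0566
t 13.47 at [482.8 225.5 172.4] psi 83.68 F [-0.5  0.4  0.1] M [-0.08  0.13 -0.02] w 56.6
shift tool [-81.   -0.    7.4] turn -90.6
```

View pics/w5.png

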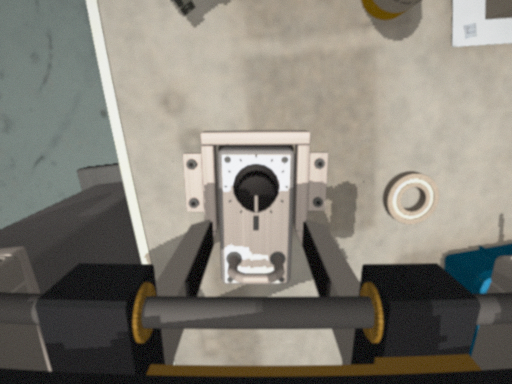

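The pointer (256,195–212) stands straight at the index bar (256,222), and the safe is still seated. Now back to the shackle.

```bash
python3 -m creep '[[[-27,0,0,0],[-27,0,0,0],[-27,0,0,0],[0,0,0,-10],[0,0,0,-10],[0,0,0,-10],[0,0,0,-10],[0,0,0,-10]]]' 0.45
python3 -m creep '[[[0,0,0,-10],[0,0,0,-10],[0,0,0,-10],[0,0,0,-10.5],[0,0,0,0]]]'
python3 - <<'E'
from h import *
s=save('wrist','w6');W=pts(s)
def R(m): 
    p=W[m][:,:2]*1000; c,sz,a=cv2.minAreaRect(p.astype(np.float32)); return np.round(c,1),np.round(sz,1),round(a,1),len(p)
near=(abs(W[...,0]-.478)<.1)&(W[...,1]>.08)&(W[...,1]<.29)
print('case',R(near&(W[...,2]>.038)&(W[...,2]<.05)));print('sh',R(near&(W[...,2]>.083)&(W[...,2]<.1)&(W[...,1]<.18)))
go(474,144.6,68,174.3)
E
```

```text
time: 14.58
tool_pos: [0.4703, 0.1441, 0.1653]
ee_rot: [-3.137, -0.003, 2.338]
wrist_force: [-0.3, -0.5, -0.4]
width: 0.0422
time: 15.2
tool_pos: [0.4706, 0.1442, 0.1658]
ee_rot: [-3.14, -0.005, 3.037]
wrist_force: [0.2, 1.0, -0.1]
width: 0.0423
case (array([478. , 185.6]), array([155.2,  79.3]), 83.6, 8546)
sh (array([474. , 144.3]), array([ 9. , 47.7]), 83.9, 532)
t 15.25 at [470.8 144.2 166.3] psi 173.97 F [-0.4 -0.4 -0.9] M [ 0.01 -0.    0.02] w 42.5
shift tool [-3.1  0.7 98.3] turn -0.3
```

Safe unmoved. Grip the shackle, then draw it slowly.

```bash
python3 -m creep '[[[-3,0.5,30,0],[0,0,40,0],[0,0,28,0],[0,0,0,0]]]'
python3 -m creep '[[[0,0,0,0],[0,0,0,0],[0,0,0,0],[0,0,0,0]]]' 0
python3 -c "
from h import *; go(474,144.6,87,174.3)"
python3 -m creep '[[[0,0,-2,0],[0,0,-2,0],[0,0,-2,0],[0,0,0,0]]]'
python3 -c "
from h import *; go(474,144.6,87,174.3)"
```

```text
time: 15.75
tool_pos: [0.4722, 0.1441, 0.067]
ee_rot: [-3.139, -0.007, 3.037]
wrist_force: [0.4, 0.6, -0.2]
width: 0.0426
time: 16.25
tool_pos: [0.4756, 0.1439, 0.0716]
ee_rot: [-3.14, 0.002, 3.039]
wrist_force: [-0.7, -2.7, 3.1]
width: 0.0093
t 16.25 at [475.6 143.9  71.6] psi 174.12 F [-0.7 -2.7  3.1] M [-0.62  0.07 -0.07] w 9.3
shift tool [  1.7   0.6 -15.4] turn -0.2
time: 16.75
tool_pos: [0.4754, 0.1441, 0.0768]
ee_rot: [-3.141, 0.001, 3.039]
wrist_force: [1.9, -5.1, -0.8]
width: 0.0091
t 16.75 at [475.4 144.1  76.8] psi 174.12 F [ 1.9 -5.1 -0.8] M [-0.92 -0.41 -0.06] w 9.1
shift tool [  1.5   0.3 -10.2] turn -0.2
```

The shackle moved 5 mm at under 1 N, so the lock is free. Draw it fully.

```bash
python3 -m creep '[[[0,0,-2,0],[0,0,-2,0],[0,0,-2,0],[0,0,-2,0],[0,0,-1,0],[0,0,-1,0],[0,0,0,0],[0,0,0,0]]]'
python3 -m creep '[[[0,0,-1,0],[0,0,0,0],[0,0,0,0]]]'
python3 -m creep '[[[0,0,-1,0],[0,0,0,0],[0,0,0,0]]]'
python3 -c "
from h import *; go(474,144.6,87,174.3)"
```

```text
time: 17.75
tool_pos: [0.4753, 0.1443, 0.0867]
ee_rot: [-3.141, 0.001, 3.039]
wrist_force: [3.0, -4.7, -1.9]
width: 0.0093
time: 18.12
tool_pos: [0.4752, 0.1443, 0.0876]
ee_rot: [-3.141, 0.001, 3.039]
wrist_force: [1.8, -4.8, -1.2]
width: 0.009
time: 18.5
tool_pos: [0.4752, 0.1444, 0.0886]
ee_rot: [-3.141, 0.001, 3.039]
wrist_force: [1.9, -4.3, -0.7]
width: 0.0089
t 18.5 at [475.2 144.4  88.6] psi 174.13 F [ 1.9 -4.3 -0.7] M [-0.81 -0.47 -0.07] w 8.9
shift tool [1.2 0.1 1.6] turn -0.2
```

```bash
python3 -m creep '[[[0,0,-1,0],[0,0,-1,0],[0,0,-1,0],[0,0,0,0]]]'
python3 -m creep '[[[0,0,-2,0],[0,0,-2,0],[0,0,-2,0],[0,0,0,0]]]'
python3 -m creep '[[[0,0,-5,0],[0,0,-7,0],[0,0,-7,0],[0,0,-7,0],[0,0,-5,0],[0,0,0,0]]]'
python3 -c "
from h import *; go(474,144.6,190,174.3)"
```

```text
time: 19.0
tool_pos: [0.474, 0.1446, 0.0904]
ee_rot: [-3.141, -0.003, 3.039]
wrist_force: [1.3, -4.2, -6.3]
width: 0.0094
time: 19.5
tool_pos: [0.4749, 0.1451, 0.0975]
ee_rot: [3.141, -0.0, 3.039]
wrist_force: [-0.9, -0.7, -9.6]
width: 0.0089
time: 20.25
tool_pos: [0.4754, 0.1448, 0.1292]
ee_rot: [3.141, 0.001, 3.039]
wrist_force: [0.3, -0.4, -9.8]
width: 0.0089
t 20.25 at [475.4 144.8 129.2] psi 174.13 F [ 0.3 -0.4 -9.8] M [-0.05 -0.03  0.01] w 8.9
shift tool [  1.4  -0.3 -60.8] turn -0.2
```

```bash
python3 -m creep '[[[0,0,-5,0],[0,0,-10,0],[0,0,-12,0],[0,0,-12,0],[0,0,-12,0],[0,0,-8,0],[0,0,-3,0],[0,0,0,0]]]'
python3 -m creep '[[[0,0,0,0],[0,0,0,0],[0,0,0,0],[0,0,0,0]]]'
python3 - <<'E'
from h import *
go(474,144.6,190,174.3)
s=save('wrist','w7');save('side','s7');W=pts(s)
a=W[150:270,200:430].reshape(-1,3); a=a[(a[:,2]>.12)&(a[:,2]<.17)]
z=np.median(a[:,2]); a=a[abs(a[:,2]-z)<.012]
n=np.linalg.svd(a-a.mean(0),full_matrices=False)[2][2]; print('top z',a.mean(0),'tilt',np.arccos(abs(n[2])))
b=cv2.imread('pics/s7.png')[100:260,180:340]; cv2.imwrite('pics/f.png',np.hstack([cv2.resize(b,(384,384)),cv2.resize(cv2.imread('pics/w7.png')[:,100:],(412,384))]))
E
```

```text
time: 21.25
tool_pos: [0.475, 0.1447, 0.1905]
ee_rot: [3.142, -0.0, 3.039]
wrist_force: [0.3, 0.3, -9.6]
width: 0.0089
time: 21.75
tool_pos: [0.475, 0.1447, 0.1904]
ee_rot: [3.142, -0.0, 3.039]
wrist_force: [0.8, 0.1, -8.8]
width: 0.0088
t 21.75 at [475.  144.7 190.4] psi 174.13 F [ 0.8  0.1 -8.8] M [ 0.   -0.04 -0.01] w 8.8
shift tool [ 1.  -0.2  0.4] turn -0.2
top z [0.46693143 0.18297027 0.14478079] tilt 0.031121493929501066
```

View pics/f.png

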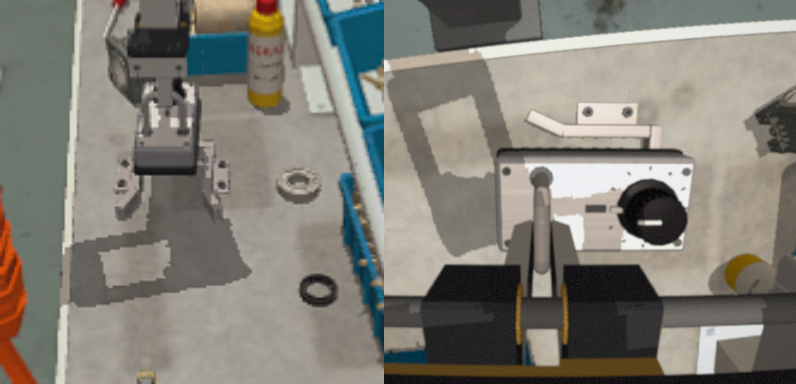

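The picture shows the safe hanging level above the fixture, with the pointer at the index bar (640,220 → 597,209). Its top is at 145 mm, so the underside is about 100 mm up. The tilt is about 0.03 rad and the load is steady at 9–10 N.

```bash
python3 -c "
from bench import ticket; print(ticket.close_job())"
```

```text
the job is handed in; nothing more can be done
None
```

I handed the job in at about 22 s of robot time, with the safe hanging still and level by its open shackle above the fixture. No verdict was reported.

**What I did:**
- **Slide:** I gripped the safe by its shut shackle and slid it along the bench into the fixture until I felt about 19 N at the end stop.
- **Dial:** I turned it clockwise about 91° (net) to the notch at the index bar. I went about 4° past the notch, felt that in the torque, and turned back.
- **Shackle:** I drew it about 18 mm, at no more than about 2 N until the weight of the safe came on.
- **Lift:** I lifted it straight up.

**Last checks:**
- **Height and tilt:** the underside is about 100 mm above the bench, tilted about 0.03 rad.
- **Load:** it was steady at about 9–10 N.
- **Dial and surroundings:** the pointer stands at the index bar, and in the last pictures the nearby bystanders look undisturbed.

**What disagreed:**
- The first pointer measurement from the images failed because of glare. Redone, it gave 1.65–1.72 rad, while the notch felt in the torque implied about 1.57. I went by the notch, and the next picture showed the pointer at the index bar.
- The top and wrist cameras differed by 2–3 mm, so I used the position felt when gripping the shackle.

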